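# Shut the separator's line valves in order

### The job

Shut three lines of the blood separator by tapping their valve caps with a fingertip, in this order: yellow, then blue, then green. Press each cap lightly to about half-way down (it stays there by itself) without ramming it against its stop, leave the red cap out, and do not lift or shift any pod or anything else on the table.

Things in the scene. Friction and masses are not known exactly. Their poses are not given: they have to be found in the camera images.
- dock: fixed blue tray on the table, 186 x 186 mm, walls 30 mm high, floor 5 mm thick, split by two crossing walls into four square cells; origin at the centre of its underside, x and y along its sides. The four valve pods stand in the cells, in any order
- yellow_pod: valve pod with the yellow cap: loose white box 80 x 80 mm and 50 mm high, about 0.5 kg, standing in a tray cell with about 3 mm play on each side; origin at the centre of its underside, z up. The cap stands upright in the middle of its top
- yellow_top (a point): centre of the flat top of the yellow cap, a round yellow push cap 36 mm across; it stands 26 mm proud of the pod (81 mm above the table) when out and moves down with the cap. Neighbouring caps are about 90 mm apart
- yellow_cap (a joint): how far the yellow cap is pressed in, straight down into its pod (m): 0 = out, 0.020 = at its hard end stop. It moves stiffly: pushing it in takes about 4.5 N at first, rising evenly to about 9 N at the stop (7 N half-way), and it stays where it is left. From 0.006 its valve is shut; 0.008 to 0.017 is a good press. More than 20 N on the pod or cap is too rough
- blue_pod: valve pod with the blue cap: loose white box 80 x 80 mm and 50 mm high, about 0.5 kg, standing in a tray cell with about 3 mm play on each side; origin at the centre of its underside, z up. The cap stands upright in the middle of its top
- blue_top (a point): centre of the flat top of the blue cap, a round blue push cap 36 mm across; it stands 26 mm proud of the pod (81 mm above the table) when out and moves down with the cap. Neighbouring caps are about 90 mm apart
- blue_cap (a joint): how far the blue cap is pressed in, straight down into its pod (m): 0 = out, 0.020 = at its hard end stop. It moves stiffly: pushing it in takes about 4.5 N at first, rising evenly to about 9 N at the stop (7 N half-way), and it stays where it is left. From 0.006 its valve is shut; 0.008 to 0.017 is a good press. More than 20 N on the pod or cap is too rough
- green_pod: valve pod with the green cap: loose white box 80 x 80 mm and 50 mm high, about 0.5 kg, standing in a tray cell with about 3 mm play on each side; origin at the centre of its underside, z up. The cap stands upright in the middle of its top
- green_top (a point): centre of the flat top of the green cap, a round green push cap 36 mm across; it stands 26 mm proud of the pod (81 mm above the table) when out and moves down with the cap. Neighbouring caps are about 90 mm apart
- green_cap (a joint): how far the green cap is pressed in, straight down into its pod (m): 0 = out, 0.020 = at its hard end stop. It moves stiffly: pushing it in takes about 4.5 N at first, rising evenly to about 9 N at the stop (7 N half-way), and it stays where it is left. From 0.006 its valve is shut; 0.008 to 0.017 is a good press. More than 20 N on the pod or cap is too rough
- red_pod: valve pod with the red cap (the return-line pod, to be left alone): loose white box 80 x 80 mm and 50 mm high, about 0.5 kg, standing in a tray cell with about 3 mm play on each side; origin at the centre of its underside, z up. The cap stands upright in the middle of its top
- red_top (a point): centre of the flat top of the red cap, a round red push cap 36 mm across; it stands 26 mm proud of the pod (81 mm above the table) when out and moves down with the cap. Neighbouring caps are about 90 mm apart
- red_cap (a joint): how far the red cap is pressed in, straight down into its pod (m): 0 = out, 0.020 = at its hard end stop. It moves stiffly: pushing it in takes about 4.5 N at first, rising evenly to about 9 N at the stop (7 N half-way), and it stays where it is left. From 0.006 its valve is shut; 0.008 to 0.017 is a good press. More than 20 N on the pod or cap is too rough
- vial: bystander, loose: amber glass vial with metal cap, 30 mm across, 58 mm high; origin at the centre of its underside
- pill_jar: bystander, loose: grey jar with white cap, 40 mm across, 66 mm high; origin at the centre of its underside
- tape_roll: bystander, loose: paper tape roll lying flat, 60 mm across, 22 mm high; origin at the centre of its underside
- thermometer: bystander, loose: white stick thermometer lying flat, 120 x 20 x 11 mm, long along its x; origin at the centre of its underside
- saline: bystander, loose: clear bottle with blue cap, 68 mm across, 190 mm high; origin at the centre of its underside
- cup: bystander, loose: white cup, 72 mm across, 80 mm high; origin at the centre of its underside
- bowl: bystander, loose: steel bowl, 110 mm across, 40 mm high; origin at the centre of its underside
Things that resemble listed ones, but are neither listed nor needed, are in the scene too. Leave any turquoise look-alike of the yellow_pod alone.

How it is judged:
On the way, in this order (a step that is already met when the one before it is completed fails the run):
1. first the yellow cap is pressed in (value of joint yellow_cap above 0.006 m), for 0.1 s.
2. then the blue cap is pressed in (value of joint blue_cap above 0.006 m), for 0.1 s.
3. last the green cap is pressed in (value of joint green_cap above 0.006 m), for 0.1 s.
At the end, for the whole second after the job is handed in: The yellow, blue and green caps are pressed in at least 6 mm of their 20 mm, the red cap less than 2 mm, and all four pods stand upright (within 0.06 rad), at rest and on the floor of their tray cells (value of joint each of yellow_cap, blue_cap, green_cap above 0.006 m and value of joint red_cap below 0.002 m and horizontal distance between each of yellow_pod, blue_pod, green_pod, red_pod and dock below 0.075 m and height (world z) of each of yellow_pod, blue_pod, green_pod, red_pod below 0.012 m and angle between each of yellow_pod, blue_pod, green_pod, red_pod's own z axis and vertical below 0.06 rad and linear speed of each of yellow_pod, blue_pod, green_pod, red_pod below 0.02 m/s); the robot touches nothing.
It fails at once if the red cap is pressed (value of joint red_cap above 0.002 m).
It fails at once if a cap is pressed out of turn: blue before yellow is in, or green before yellow and blue are in ((value of joint blue_cap above 0.002 m and value of joint yellow_cap below 0.006 m) or (value of joint green_cap above 0.002 m and value of joint any of blue_cap, yellow_cap below 0.006 m)).
It fails at once if a pod or its cap is pressed with more than 20 N (contact force between any of the fingers, the arm and yellow_pod above 20 N or contact force between any of the fingers, the arm and blue_pod above 20 N or contact force between any of the fingers, the arm and green_pod above 20 N or contact force between any of the fingers, the arm and red_pod above 20 N).
It fails at once if a pod is lifted, tipped or shoved out of its place (distance of any of yellow_pod, blue_pod, green_pod, red_pod from where it was at the start of the episode above 0.012 m or height (world z) of any of yellow_pod, blue_pod, green_pod, red_pod above 0.012 m or angle between any of yellow_pod, blue_pod, green_pod, red_pod's own z axis and vertical above 0.15 rad).
It fails at once if a bystander is moved or picked up (distance of any of vial, pill_jar, tape_roll, thermometer, saline, cup, bowl from where it was at the start of the episode above 0.02 m).
It also fails if it takes over 45 s, if anything falls off the work surface, if the arm or the gripper's body presses on something with over 40 N, if the wrist force passes 120 N, or if a joint passes its speed limit or range.

### The arm

A 7-joint arm with a two-finger parallel gripper is mounted at the origin on the work surface. World frame = base frame: x ahead of the robot, y to its left, z up, the work surface at z = 0. Lengths are in m, angles in rad, forces in N, time in s.
With the tool pointing down it reaches from about 0.425 to 0.875 m from the base axis. Payload 4.7 kg.
Tool frame: the origin (TCP) lies midway between the tips of the shut fingers; the grasp point (between the pads) lies 19 mm behind it; x points along the fingers, z is the direction in which the jaws open and shut, and the axes are right-handed (so a half turn about x gives the same grasp; the last joint's range is limited). The gripper opens to 87 mm and grips with 3 to 60 N. Pads are 19 mm wide; open, the fingers measure 117 mm over their backs; the gripper's body (75 mm by 190 mm) begins 51 mm behind the grasp point.
Start: joints at [1.155, 0.321, -0.07, 1.45, 0.023, 1.371, -0.057], TCP at [0.271, -0.591, 0.223] pointing down, gripper open.
Joint ranges: [-2.86, 2.86], [-0.3, 2.09], [-1.38, 1.24], [0.06, 2.45], [-1.56, 4.7], [0.09, 2.05], [-2.69, 2.69]. Speed limits (rad/s): [2.57, 2.57, 3.14, 3.14, 3.14, 3.14, 3.14].

### API

Orientations are given as a rotation vector (axis times angle).
In Python, from bench import ctrl gives the robot as it stands.
- The arm moves only by the shell command python3 -m pendant 'ROWS' [OPENING] [FORCE]. ROWS is JSON, a list of rows, each an object with "travel": the shift along the tool's x, y, z in m, a list of three; "twist": the turn about the tool's x in rad. In form: [{"travel": [x, y, z], "twist": twist}, ...]. A call has 1 to 10 rows; each row is the pose to reach, as a shift and turn from the pose measured when the call began, along the tool's axes at that moment; what a row does not reach only later rows make up. A row lasts 1/8 s, in which the tool goes at most 62.5 mm and 10.7 degrees, less where a joint would pass 70% of its speed; a pose out of reach is approached as far as the arm can. A call with a gripper value outside its range is refused whole. OPENING is the opening, from -1 (shut) to 1 (fully open), so that 0 is half open, set as the call begins (- or left out, the last holds). The fingers move at their own pace and stop on an object; FORCE is the grip in N (left out, the last holds). Time passes only in rows, so rows that repeat a pose let the fingers close. It gives the time, the measured TCP pose, the force and the opening at its end, in the units of the state.
- ctrl.get_state(): the state, without advancing time (a new reading comes with each control period).
- ctrl.get_image(name): name is "scene" or "side" or "wrist"; returns the picture (384x512x3 uint8, red, green, blue); there is no depth.
- ctrl.camera_model(name): a dict with "K" (3x3 intrinsics, pixels), "distortion" ([k1, k2, p1, p2, k3] as OpenCV has them; the pictures are not rectified), "rvec" (rotation vector, rad) and "tvec" (3), from world to camera coordinates, as OpenCV has them; the wrist camera has in their place "T_tool_cam" (4x4, takes a point from camera to tool coordinates, whose origin is the TCP and whose axes are the tool frame's). Camera axes: x right, y down, z forward; pixel columns grow to the right and rows downward; lengths in m; the calibration is good to about 2 mm. A picture is of the moment at which its call begins: read the wrist's pose just before it. camera_model takes no time and is no camera call.
- ctrl.close_job(): hands the job in, once; it reports no verdict.
The state is a dict: "time": time; "joint_positions": joint angles; "qd": joint speeds; "joint_torque": joint torques, N m; "position": TCP position; "tool_rot": TCP orientation; "ft_force": force on the tool from outside, world axes, zero at the start; "torque": the same for the moment, N m; "grip_width": opening from 0.0 (shut) to 1.0 (fully open).
Only numpy, scipy, OpenCV 4.12 (cv2) and the standard library are available. Lean on these libraries where they do the work, as an engineer would, in place of code of your own. Each camera call takes 0.05 s, during which the arm holds its last target.

## Working session

There is one attempt and no reset: what is moved stays moved. The work goes in short steps, Python scripts to look and compute and a shell command to move; the robot and the scene stay as the last step left them, time stands still between calls to the robot, and variables do not carry over. Pictures are saved under pics/ and viewed, and the job is handed in when it is done.

```bash
mkdir -p pics; ls
python3 - <<'E'
from bench import ctrl
import cv2
s=ctrl.get_state(); print(s)
for n in("scene","side","wrist"):
    cv2.imwrite(f"pics/{n}0.png",ctrl.get_image(n)[:,:,::-1]); print(n,ctrl.camera_model(n))
E
```

```text
pics
{'time': 0.0, 'joint_positions': array([ 1.15513309,  0.32183285, -0.07009456,  1.45171322,  0.02261755,
        1.37080039, -0.056891  ]), 'qd': array([ 3.81043575e-05, -1.55386251e-03,  6.82701698e-05,  1.70667352e-03,
        1.71662385e-04, -2.69483115e-04, -1.18648519e-04]), 'joint_torque': array([ 6.74703233e-05, -4.91295612e+01, -4.03809054e-01, -3.12534857e+01,
       -6.38373778e-02,  4.36448108e-02,  1.86507564e-04]), 'position': array([ 0.2705406 , -0.59039112,  0.22143602]), 'tool_rot': array([ 0.88805143,  1.38416502, -0.88646804]), 'ft_force': array([ 0.37803386, -0.16933264,  0.11700326]), 'torque': array([ 0.02343211, -0.00773358,  0.02443846]), 'grip_width': 0.9986393605172282}
scene {'K': array([[401.3849246 ,   0.        , 251.03890024],
       [  0.        , 401.3849246 , 190.34622693],
       [  0.        ,   0.        ,   1.        ]]), 'distortion': array([-0.0508067,  0.       ,  0.       ,  0.       ,  0.       ]), 'rvec': array([ 1.57029891,  1.98481849, -0.80993283]), 'tvec': array([ 0.11128134, -0.32908502,  1.50988117])}
side {'K': array([[365.419159
[... 239 characters left out ...]
[ 0.56940342, -2.65693031,  1.20378634]), 'tvec': array([0.46929228, 0.22089566, 0.96018168])}
wrist {'K': array([[333.69964604,   0.        , 255.14771369],
       [  0.        , 333.69964604, 186.42366075],
       [  0.        ,   0.        ,   1.        ]]), 'distortion': array([0.00236714, 0.        , 0.        , 0.        , 0.        ]), 'T_tool_cam': array([[-3.89050727e-04, -2.72740577e-01,  9.62087536e-01,
        -1.63387834e-01],
       [-7.50982141e-04, -9.62087258e-01, -2.72740802e-01,
         7.47088100e-02],
       [ 9.99999642e-01, -8.28620564e-04,  1.69477445e-04,
         1.81217714e-03],
       [ 0.00000000e+00,  0.00000000e+00,  0.00000000e+00,
         1.00000000e+00]])}
```

View pics/scene0.png

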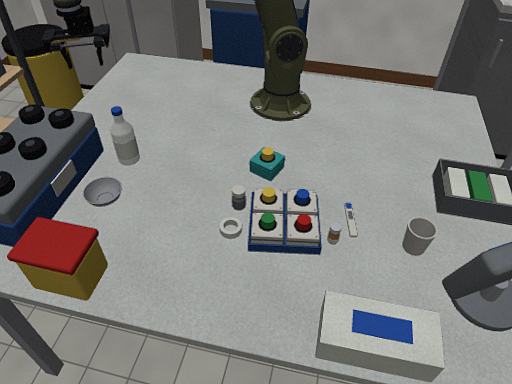

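View pics/side0.png

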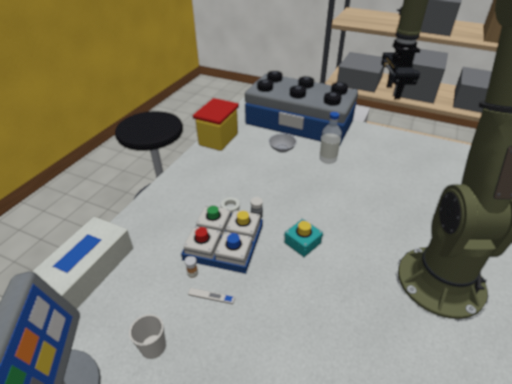

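View pics/wrist0.png

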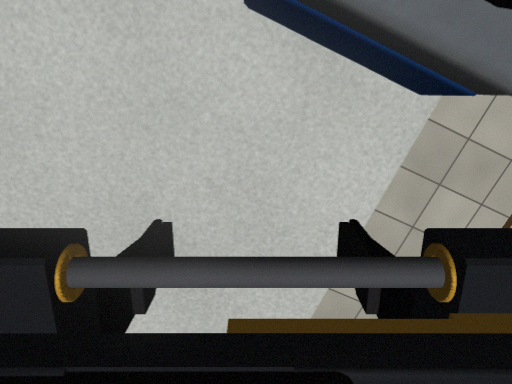

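The scene view shows the tray around (285,220), with yellow (268,196), blue (302,198), green (268,222) and red (304,223). The turquoise decoy is at (267,160). The side view agrees. Next I'll localise the caps.

```bash
cat > h.py <<'E'
import numpy as np, cv2
from bench import ctrl
def cam(n):
    m=ctrl.camera_model(n); R=cv2.Rodrigues(np.array(m['rvec']))[0]; return m,R,np.array(m['tvec'])
def toplane(n,uv,z,state=None):
    m=ctrl.camera_model(n)
    p=cv2.undistortPoints(np.array([[uv]],float),m['K'],m['distortion'])[0,0]; d=np.array([p[0],p[1],1])
    if n=='wrist':
        Rt=cv2.Rodrigues(state['tool_rot'])[0]; T=m['T_tool_cam']; o=state['position']+Rt@T[:3,3]; d=Rt@T[:3,:3]@d
    else:
        R=cv2.Rodrigues(m['rvec'])[0]; o=-R.T@m['tvec']; d=R.T@d
    return o+d*(z-o[2])/d[2]
def proj(n,X):
    m=ctrl.camera_model(n); return cv2.projectPoints(np.array(X,float).reshape(-1,3),m['rvec'],m['tvec'],m['K'],m['distortion'])[0].reshape(-1,2)
def blobs(im,out=None):
    hsv=cv2.cvtColor(im,cv2.COLOR_RGB2HSV); R={}
    for c,(a,b) in dict(yellow=(18,32),blue=(108,128),green=(50,85),red=(0,6)).items():
        mk=cv2.inRange(hsv,(a,150,60),(b,255,255))
        k,l,st,ce=cv2.connectedComponentsWithStats(mk)
        R[c]=[(ce[i].round(1).tolist(),st[i].tolist()) for i in range(1,k) if 30<st[i][4]<40000]
    return R
E
python3 - <<'E'
from h import *
for n,w in(("scene",(235,140,100,120)),("side",(170,190,160,120))):
    im=cv2.imread(f"pics/{n}0.png"); x,y,a,b=w
    for c,v in blobs(im[:,:,::-1].copy()).items():
        for ce,st in v:
            if x<ce[0]<x+a and y<ce[1]<y+b: print(n,c,ce,st,'z.075:',toplane(n,ce,.075).round(4))
    k=6 if n=='scene' else 5
    cv2.imwrite(f"pics/{n}0z.png",cv2.resize(im[y:y+b,x:x+a],None,fx=min(k,600//b),fy=min(k,600//b),interpolation=cv2.INTER_CUBIC))
E
```

```text
scene yellow [267.1, 153.9] [261, 148, 13, 13, 132] z.075: [0.3916 0.0249 0.075 ]
scene yellow [268.2, 194.8] [262, 188, 13, 15, 164] z.075: [0.5557 0.0613 0.075 ]
scene blue [302.0, 196.0] [296, 189, 13, 15, 157] z.075: [0.5391 0.1493 0.075 ]
scene blue [276.8, 232.7] [248, 194, 73, 54, 252] z.075: [0.6768 0.107  0.075 ]
scene green [267.5, 217.4] [261, 213, 13, 10, 88] z.075: [0.6339 0.0752 0.075 ]
scene red [303.3, 221.3] [297, 214, 14, 16, 171] z.075: [0.6256 0.1648 0.075 ]
side yellow [242.7, 218.3] [237, 212, 12, 13, 123] z.075: [0.5411 0.0719 0.075 ]
side yellow [303.8, 228.7] [298, 222, 12, 14, 136] z.075: [0.3713 0.0394 0.075 ]
side blue [233.0, 241.2] [227, 234, 13, 15, 149] z.075: [0.5264 0.1592 0.075 ]
side blue [222.3, 264.2] [198, 258, 51, 14, 210] z.075: [0.5154 0.2375 0.075 ]
side green [212.6, 212.9] [208, 207, 11, 12, 94] z.075: [0.6291 0.0876 0.075 ]
side red [201.3, 234.5] [196, 227, 12, 15, 137] z.075: [0.6149 0.1729 0.075 ]
```

Run:
```python
from h import *
s=ctrl.get_state(); R=cv2.Rodrigues(s['tool_rot'])[0]; print(R.round(4))
```

```text
[[-7.000e-04  9.090e-01  4.168e-01]
 [ 1.300e-03  4.168e-01 -9.090e-01]
 [-1.000e+00 -1.000e-04 -1.500e-03]]
```

Run:
```python
from h import *
P={}
for n in("scene","side"):
    m,R,t=cam(n);P[n]=(m,np.c_[R,t]); print(n,'cam at',-R.T@t)
for c,a,b in(("y",(268.2,194.8),(242.7,218.3)),("b",(302,196),(233,241.2)),("g",(267.5,218),(212.6,212.9)),("r",(303.3,221.3),(201.3,234.5)),("decoy",(267.1,153.9),(303.8,228.7))):
    u=[cv2.undistortPoints(np.array([[q]],float),P[n][0]['K'],P[n][0]['distortion'])[0,0] for n,q in(("scene",a),("side",b))]
    X=cv2.triangulatePoints(P["scene"][1],P["side"][1],u[0],u[1])[:,0];X=X[:3]/X[3];print(c,X.round(4),proj("scene",X)-a,proj("side",X)-b)
```

```text
scene cam at [1.29001927 0.17900754 0.83918307]
side cam at [0.19551054 0.71820253 0.79808505]
y [0.5462 0.0606 0.064 ] [[0.29210692 0.33546259]] [[ 0.28399901 -0.30670645]]
b [0.5306 0.1501 0.0652] [[0.35038942 0.36945538]] [[ 0.36067092 -0.35828566]]
g [0.6328 0.0776 0.0683] [[0.9324791  1.00143078]] [[ 0.83075841 -0.85329475]]
r [0.6194 0.1656 0.0669] [[0.31949358 0.31456752]] [[ 0.30313024 -0.28142396]]
decoy [0.3747 0.023  0.0594] [[0.29183841 0.37669275]] [[ 0.32719397 -0.39644295]]
```

View pics/scene0z.png

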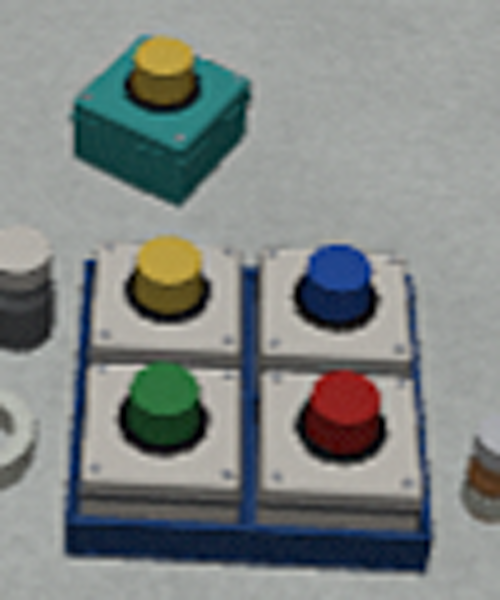

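View pics/side0z.png

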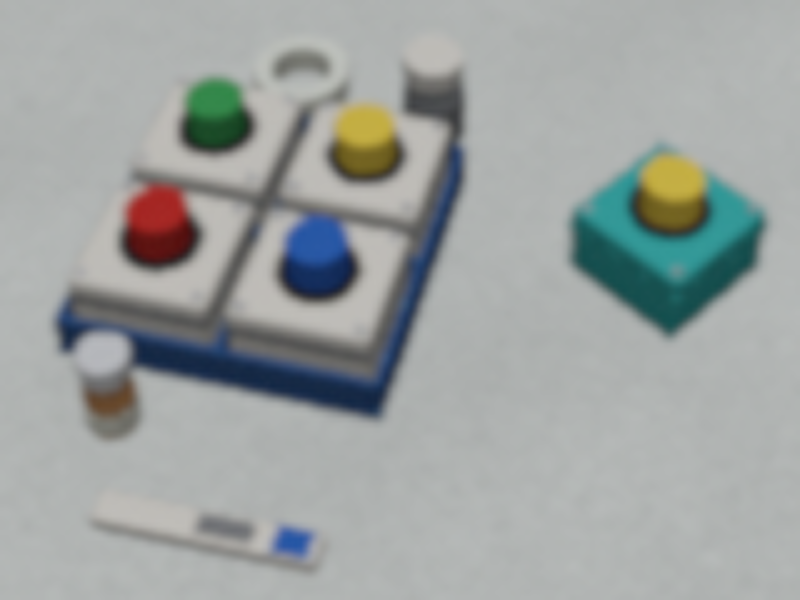

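Run:
```python
from h import *
for c,a,b in(("y",(268.4,191.6),(243,215)),("b",(303,193.6),(233.4,238)),("g",(267.8,217),(213,210))):
    print(c,toplane("scene",a,.081).round(4),toplane("side",b,.081).round(4))
print('saline',toplane("scene",(117,110),.19),toplane("scene",(128,160),0), toplane("side",(334,115),.19))
for n in("scene","side"): print(n,proj(n,ctrl.get_state()['position']))
s=ctrl.get_state();R=cv2.Rodrigues(s['tool_rot'])[0]
print(R.T@(np.array([.547,.061,.19])-s['position']))
```

```text
y [0.5498 0.0604 0.081 ] [0.5433 0.0651 0.081 ]
b [0.5356 0.1509 0.081 ] [0.5278 0.1534 0.081 ]
g [0.6375 0.0765 0.081 ] [0.6305 0.082  0.081 ]
saline [ 0.43651076 -0.40742844  0.19      ] [ 0.43692743 -0.41544759  0.        ] [ 0.42497563 -0.39902304  0.19      ]
scene [[86.29525616 65.42900733]]
side [[391.60319238  92.03422265]]
[ 0.03236854  0.52273829 -0.47698627]
```

```bash
python3 -m pendant '[{"travel":[-0.03,0,0],"twist":0},{"travel":[-0.06,0,0],"twist":0},{"travel":[-0.06,0.03,-0.028],"twist":0},{"travel":[-0.06,0.065,-0.06],"twist":0},{"travel":[-0.06,0.105,-0.096],"twist":0},{"travel":[-0.06,0.145,-0.132],"twist":0},{"travel":[-0.06,0.185,-0.168],"twist":0},{"travel":[-0.06,0.225,-0.205],"twist":0},{"travel":[-0.06,0.265,-0.241],"twist":0},{"travel":[-0.06,0.30,-0.273],"twist":0}]' -1 10
python3 - <<'E'
from h import *
s=ctrl.get_state();R=cv2.Rodrigues(s['tool_rot'])[0];print(R.round(3),s['joint_positions'])
print(R.T@(np.array([.547,.061,.20])-s['position']))
E
```

```text
time: 1.4
position: [0.4301, -0.2153, 0.282]
tool_rot: [0.887, 1.384, -0.886]
ft_force: [-0.6, -0.1, -0.0]
grip_width: 0.021
[[-0.001  0.909  0.418]
 [ 0.001  0.418 -0.909]
 [-1.    -0.    -0.001]] [ 0.80394644 -0.0506881  -0.37711773  1.74728019 -0.01959492  1.44246617
 -0.71021996]
[ 0.08227335  0.22157061 -0.20212822]
```

```bash
python3 -m pendant '[{"travel":[0,0.035,-0.03],"twist":0},{"travel":[0,0.075,-0.068],"twist":0},{"travel":[0.01,0.115,-0.105],"twist":0},{"travel":[0.03,0.155,-0.14],"twist":0},{"travel":[0.05,0.19,-0.172],"twist":0},{"travel":[0.07,0.21,-0.192],"twist":0},{"travel":[0.1,0.222,-0.202],"twist":0},{"travel":[0.12,0.222,-0.202],"twist":0},{"travel":[0.12,0.222,-0.202],"twist":0}]'
python3 - <<'E'
from h import *
s=ctrl.get_state();im=ctrl.get_image("wrist")
cv2.imwrite("pics/w1.png",im[:,:,::-1]);print(s['position'])
for c,v in blobs(im).items():
    for ce,st in v: print(c,ce,st,toplane('wrist',ce,.078,s).round(4))
E
```

```text
time: 2.52
position: [0.5459, 0.061, 0.1604]
tool_rot: [0.885, 1.388, -0.888]
ft_force: [0.7, -0.9, -0.5]
grip_width: 0.006
[0.54594056 0.06103471 0.16043042]
yellow [256.1, 186.2] [233, 161, 47, 51, 1845] [0.5514 0.061  0.078 ]
yellow [236.8, 273.3] [234, 244, 7, 58, 294] [0.4766 0.0441 0.078 ]
yellow [273.6, 273.4] [271, 244, 6, 58, 272] [0.4892 0.0164 0.078 ]
yellow [235.2, 324.4] [32, 313, 372, 20, 5699] [0.4303 0.0252 0.078 ]
blue [313.4, 15.4] [260, 0, 96, 32, 198] [0.6749 0.0758 0.078 ]
blue [348.9, 47.1] [344, 33, 10, 30, 51] [0.6676 0.0447 0.078 ]
blue [12.5, 135.6] [4, 124, 18, 24, 345] [0.5117 0.2395 0.078 ]
blue [306.8, 179.2] [291, 129, 33, 99, 184] [0.5725 0.0282 0.078 ]
blue [138.0, 158.6] [115, 136, 47, 46, 1698] [0.5339 0.1502 0.078 ]
green [290.2, 66.3] [266, 40, 50, 54, 2095] [0.6398 0.0756 0.078 ]
red [161.9, 30.6] [134, 1, 58, 60, 2558] [0.624  0.1644 0.078 ]
```

View pics/w1.png

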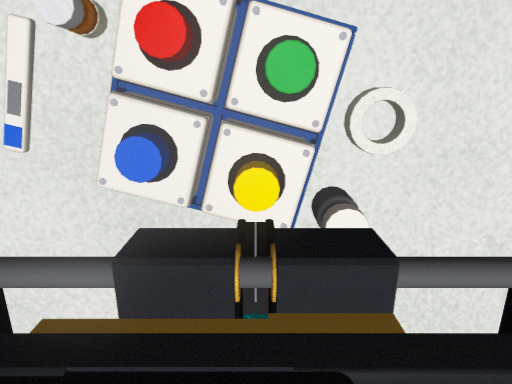

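The wrist view shows the yellow top at (257,189), blue at (138,160), green at (290,67) and red at (162,31). The measured cap positions agree with the fixed cameras to about 3 mm, and the TCP is over yellow. I'll lower it to just above the cap.

```bash
python3 -m pendant '[{"travel":[0.025,0.002,0],"twist":0},{"travel":[0.05,0.002,0],"twist":0},{"travel":[0.065,0.002,0],"twist":0},{"travel":[0.072,0.002,0],"twist":0},{"travel":[0.072,0.002,0],"twist":0},{"travel":[0.072,0.002,0],"twist":0}]'
python3 - <<'E'
from h import *
s=ctrl.get_state();im=ctrl.get_image("wrist")
cv2.imwrite("pics/w2.png",im[:,:,::-1]);print(s['position'],s['ft_force'])
cv2.imwrite("pics/s2.png",cv2.resize(ctrl.get_image("scene")[140:260,235:335,::-1],None,fx=5,fy=5,interpolation=cv2.INTER_CUBIC))
E
```

```text
time: 3.32
position: [0.5493, 0.062, 0.0908]
tool_rot: [0.887, 1.384, -0.886]
ft_force: [-0.8, 0.0, 0.1]
grip_width: 0.001
[0.54931529 0.06195949 0.09077816] [-0.82414924  0.04998887  0.09369661]
```

View pics/w2.png

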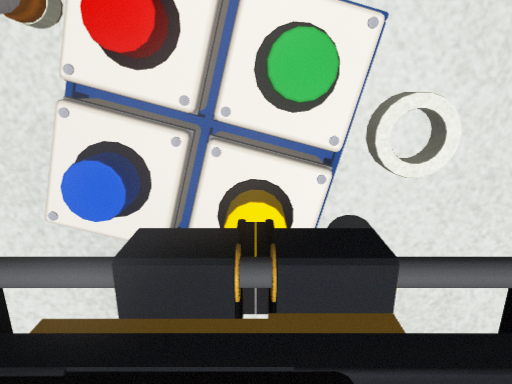

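View pics/s2.png

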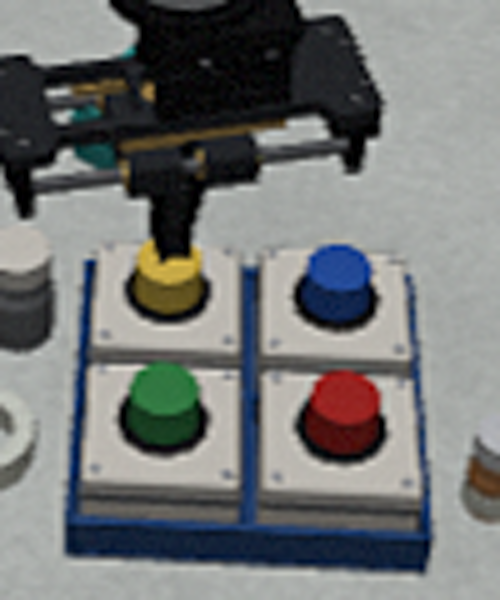

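The finger is centred over the yellow cap in both views. I'll press gently.

```bash
python3 -m pendant '[{"travel":[0.003,0,0],"twist":0},{"travel":[0.006,0,0],"twist":0},{"travel":[0.009,0,0],"twist":0},{"travel":[0.011,0,0],"twist":0},{"travel":[0.013,0,0],"twist":0},{"travel":[0.013,0,0],"twist":0}]'
```

```text
time: 4.18
position: [0.5491, 0.062, 0.0777]
tool_rot: [0.887, 1.384, -0.886]
ft_force: [-1.4, -0.1, 3.2]
grip_width: 0.008
```

```bash
python3 -m pendant '[{"travel":[0.002,0,0],"twist":0},{"travel":[0.004,0,0],"twist":0},{"travel":[0.006,0,0],"twist":0},{"travel":[0.006,0,0],"twist":0}]'
```

```text
time: 4.68
position: [0.5491, 0.062, 0.0719]
tool_rot: [0.887, 1.384, -0.886]
ft_force: [-2.1, -1.5, 4.4]
grip_width: 0.004
```

```bash
python3 -m pendant '[{"travel":[0.002,0,0],"twist":0},{"travel":[0.004,0,0],"twist":0},{"travel":[0.004,0,0],"twist":0}]'
python3 - <<'E'
from h import *
for i in range(4): print(ctrl.get_state()['ft_force'].round(2),ctrl.get_state()['position'].round(4)); ctrl.get_image("side")
cv2.imwrite("pics/s3.png",cv2.resize(ctrl.get_image("scene")[140:260,235:335,::-1],None,fx=5,fy=5,interpolation=cv2.INTER_CUBIC))
E
```

```text
time: 5.05
position: [0.5491, 0.062, 0.0681]
tool_rot: [0.887, 1.384, -0.886]
ft_force: [-2.2, 0.0, 4.9]
grip_width: 0.003
[-2.23  0.02  4.94] [0.5491 0.062  0.0681]
[-1.32 -0.52  5.36] [0.5491 0.062  0.0681]
[-1.5  -0.52  4.24] [0.5491 0.0619 0.0681]
[-2.2   0.53  4.77] [0.5491 0.0619 0.0681]
```

View pics/s3.png

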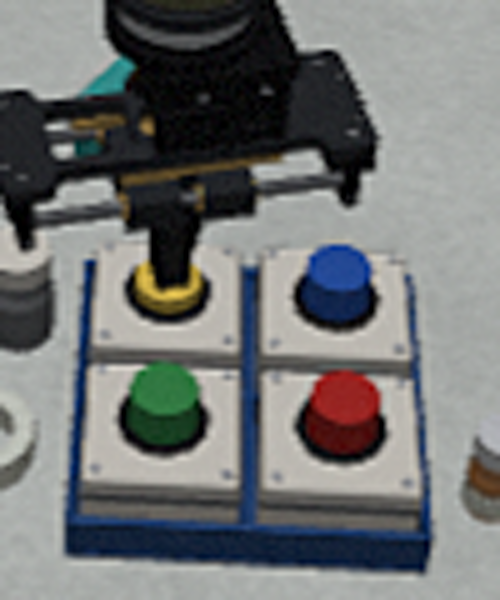

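Yellow is visibly about half-way down. I'll lift and go above blue.

```bash
python3 -m pendant '[{"travel":[-0.015,0,0],"twist":0},{"travel":[-0.04,0,0],"twist":0},{"travel":[-0.045,0.006,-0.022],"twist":0},{"travel":[-0.045,0.014,-0.055],"twist":0},{"travel":[-0.045,0.02,-0.08],"twist":0},{"travel":[-0.04,0.022,-0.088],"twist":0},{"travel":[-0.028,0.022,-0.088],"twist":0},{"travel":[-0.025,0.022,-0.088],"twist":0},{"travel":[-0.025,0.022,-0.088],"twist":0}]'
python3 - <<'E'
from h import *
s=ctrl.get_state();im=ctrl.get_image("wrist")
cv2.imwrite("pics/w4.png",im[:,:,::-1]);print(s['position'],s['ft_force'])
cv2.imwrite("pics/s4.png",cv2.resize(ctrl.get_image("scene")[140:260,235:335,::-1],None,fx=5,fy=5,interpolation=cv2.INTER_CUBIC))
E
```

```text
time: 6.42
position: [0.5324, 0.1497, 0.0924]
tool_rot: [0.887, 1.384, -0.889]
ft_force: [-0.3, -0.5, -0.0]
grip_width: 0.003
[0.53236216 0.14971498 0.09244452] [-0.2964176  -0.53046968 -0.04204753]
```

View pics/w4.png

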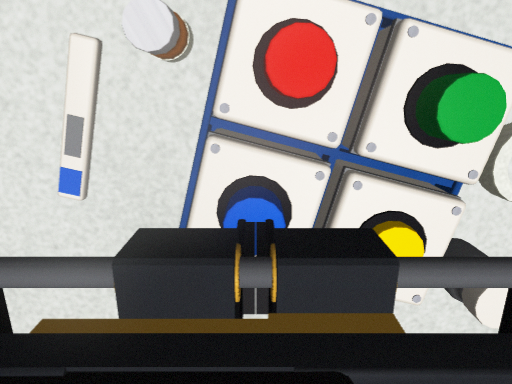

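View pics/s4.png

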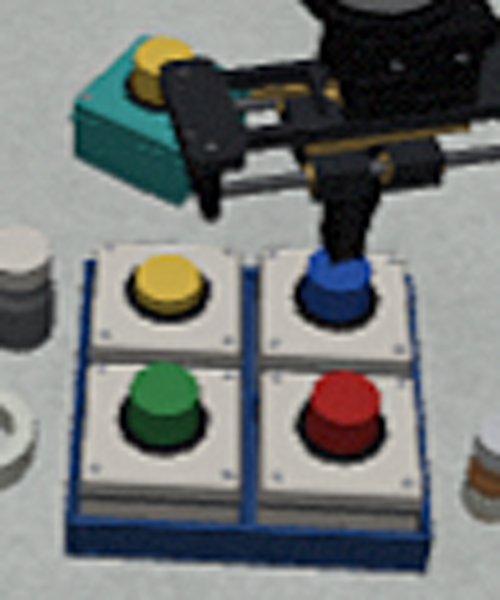

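Yellow stays half-way in, and the finger is centred over blue. I'll press blue.

```bash
python3 -m pendant '[{"travel":[0.004,0,0],"twist":0},{"travel":[0.008,0,0],"twist":0},{"travel":[0.011,0,0],"twist":0},{"travel":[0.013,0,0],"twist":0},{"travel":[0.015,0,0],"twist":0},{"travel":[0.017,0,0],"twist":0},{"travel":[0.019,0,0],"twist":0},{"travel":[0.019,0,0],"twist":0}]'
```

```text
time: 7.52
position: [0.5326, 0.1503, 0.0743]
tool_rot: [0.887, 1.383, -0.888]
ft_force: [-2.2, -1.3, 4.3]
grip_width: 0.005
```

```bash
python3 -m pendant '[{"travel":[0.002,0,0],"twist":0},{"travel":[0.004,0,0],"twist":0},{"travel":[0.006,0,0],"twist":0},{"travel":[0.006,0,0],"twist":0}]'
```

```text
time: 8.02
position: [0.5326, 0.1503, 0.0686]
tool_rot: [0.887, 1.383, -0.888]
ft_force: [-1.7, -0.0, 5.3]
grip_width: 0.007
```

```bash
python3 -m pendant '[{"travel":[-0.015,0,0],"twist":0},{"travel":[-0.045,0,0],"twist":0},{"travel":[-0.05,0.012,0.02],"twist":0},{"travel":[-0.05,0.03,0.05],"twist":0},{"travel":[-0.05,0.048,0.082],"twist":0},{"travel":[-0.05,0.06,0.102],"twist":0},{"travel":[-0.04,0.064,0.109],"twist":0},{"travel":[-0.028,0.064,0.109],"twist":0},{"travel":[-0.025,0.064,0.109],"twist":0},{"travel":[-0.025,0.064,0.109],"twist":0}]'
python3 - <<'E'
from h import *
s=ctrl.get_state();im=ctrl.get_image("wrist")
cv2.imwrite("pics/w5.png",im[:,:,::-1]);print(s['position'],s['ft_force'])
cv2.imwrite("pics/s5.png",cv2.resize(ctrl.get_image("scene")[140:260,235:335,::-1],None,fx=5,fy=5,interpolation=cv2.INTER_CUBIC))
E
```

```text
time: 9.28
position: [0.6353, 0.0789, 0.0931]
tool_rot: [0.885, 1.385, -0.887]
ft_force: [-0.0, -0.2, 0.9]
grip_width: 0.006
[0.6352668  0.07885793 0.09313821] [-0.04811495 -0.2183044   0.88037502]
```

View pics/w5.png

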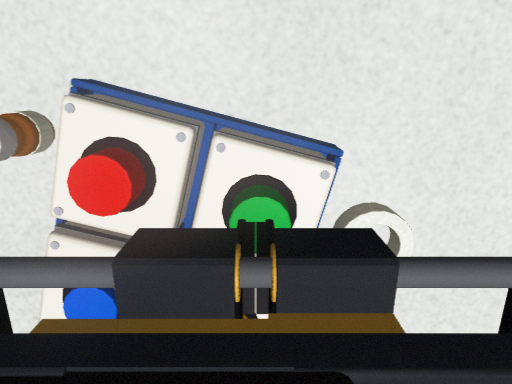

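View pics/s5.png

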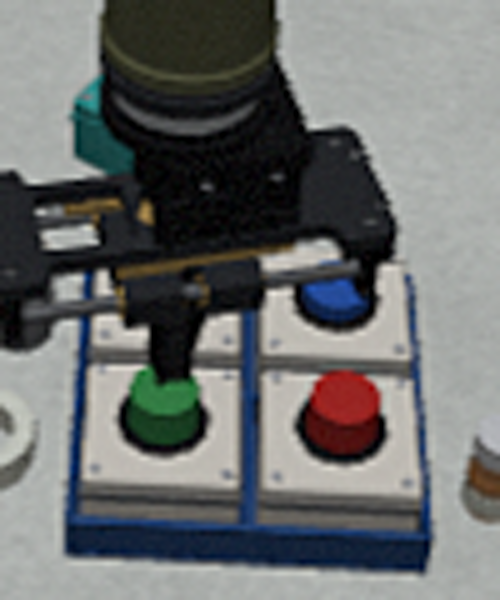

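The blue cap is in. The finger is about 2 mm off the centre of green, so I'll shift it 2 mm and press.

```bash
python3 -m pendant '[{"travel":[0.004,0.001,0.002],"twist":0},{"travel":[0.008,0.001,0.002],"twist":0},{"travel":[0.011,0.001,0.002],"twist":0},{"travel":[0.013,0.001,0.002],"twist":0},{"travel":[0.015,0.001,0.002],"twist":0},{"travel":[0.017,0.001,0.002],"twist":0},{"travel":[0.019,0.001,0.002],"twist":0},{"travel":[0.019,0.001,0.002],"twist":0}]'
```

```text
time: 10.38
position: [0.6376, 0.0771, 0.0752]
tool_rot: [0.886, 1.383, -0.887]
ft_force: [-2.1, -1.3, 3.2]
grip_width: 0.011
```

```bash
python3 -m pendant '[{"travel":[0.002,0,0],"twist":0},{"travel":[0.004,0,0],"twist":0},{"travel":[0.006,0,0],"twist":0},{"travel":[0.007,0,0],"twist":0},{"travel":[0.007,0,0],"twist":0}]'
```

```text
time: 11.0
position: [0.6376, 0.0771, 0.0687]
tool_rot: [0.886, 1.383, -0.887]
ft_force: [-3.7, -0.5, 6.0]
grip_width: 0.005
```

Next I'll lift straight up and clear of the view to check.

```bash
python3 -m pendant '[{"travel":[-0.02,0,0],"twist":0},{"travel":[-0.06,0,0],"twist":0},{"travel":[-0.1,0,0],"twist":0},{"travel":[-0.14,-0.02,0],"twist":0},{"travel":[-0.17,-0.05,0],"twist":0},{"travel":[-0.17,-0.08,0],"twist":0},{"travel":[-0.17,-0.1,0],"twist":0},{"travel":[-0.17,-0.1,0],"twist":0},{"travel":[-0.17,-0.1,0],"twist":0}]'
python3 - <<'E'
from h import *
s=ctrl.get_state();im=ctrl.get_image("wrist")
cv2.imwrite("pics/w6.png",im[:,:,::-1]);print(s['position'],s['ft_force'])
a=ctrl.get_image("scene");cv2.imwrite("pics/s6f.png",a[:,:,::-1])
cv2.imwrite("pics/s6.png",cv2.resize(a[140:260,235:335,::-1],None,fx=5,fy=5,interpolation=cv2.INTER_CUBIC))
cv2.imwrite("pics/d6.png",cv2.resize(ctrl.get_image("side")[190:310,170:330,::-1],None,fx=5,fy=5,interpolation=cv2.INTER_CUBIC))
E
```

```text
time: 12.12
position: [0.5477, 0.0359, 0.2395]
tool_rot: [0.886, 1.382, -0.886]
ft_force: [0.1, 0.2, -0.2]
grip_width: 0.005
[0.54767194 0.0359315  0.23946833] [ 0.06099743  0.20262343 -0.17978643]
```

View pics/s6.png

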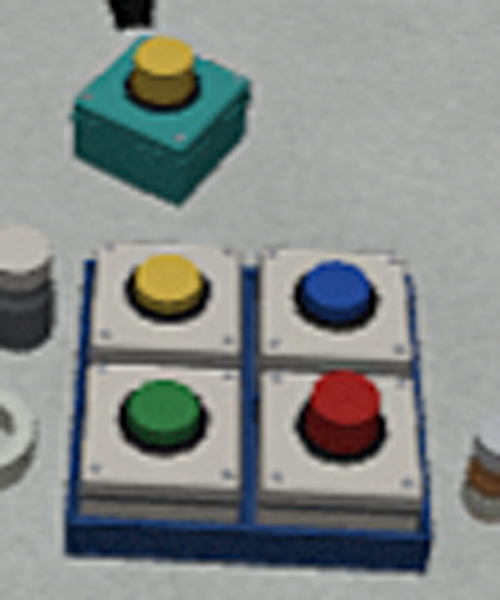

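View pics/d6.png

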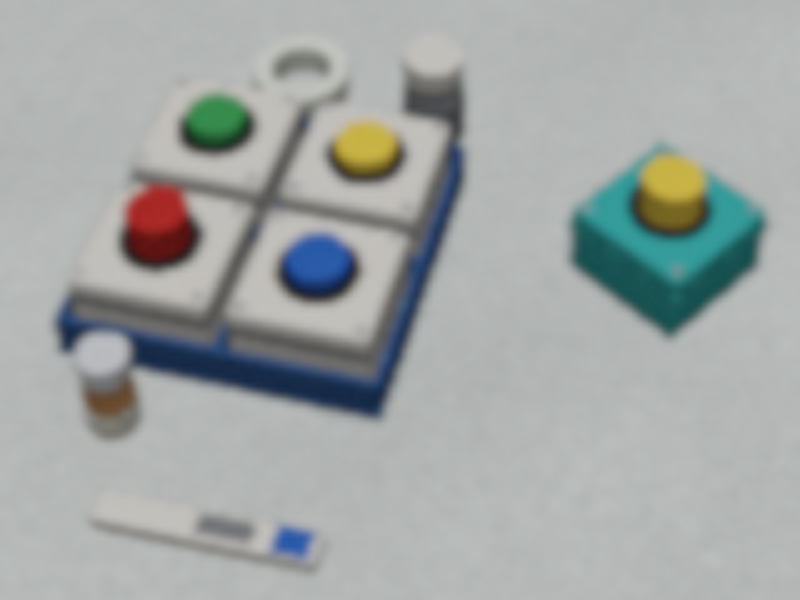

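View pics/s6f.png

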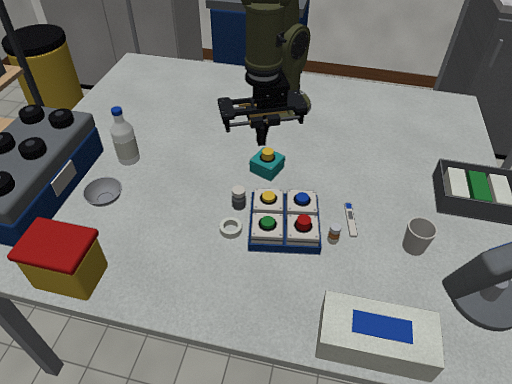

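The yellow, blue and green caps are down. Red is out, nothing else has moved, and the arm is clear, so I'll hand the job in.

```bash
python3 -c "
from bench import ctrl
print(ctrl.close_job())"
```

```text
the job is handed in; nothing more can be done
None
```

I pressed the yellow, blue and green caps in that order with the shut fingertips, and handed the job in after about 12 s of robot time. No verdict was reported.

- **Press depth:** the fingertip stopped at z ≈ 0.068–0.069 m on each cap, which works out to about 12–13 mm pressed. This depth comes from the fingertip height, since the caps' own travel can't be read.
- **Force:** wrist readings during the presses were about 3–6 N upward, plus up to about 4 N sideways. The vertical readings were a little below the roughly 7 N expected half-way down, but the pictures confirm the caps moved.
- **Last pictures:** the scene and side views show yellow, blue and green about half-way in and red fully out. The pods, the turquoise look-alike and the other items have not visibly moved. The wrist force was near zero, and the arm was clear at z ≈ 0.24 m.
- **Disagreement:** the cameras differed by up to about 8 mm on the cap positions. I therefore checked the fingertip over each cap before pressing, and only green needed a 2 mm correction.

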